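Dock the two kit trays in the bays they fit

TASK

Slide each of the two grey kit trays across the table into the docking bay made for its width, and push it fully home until the bay's rollers have snapped in behind it and hold it against the back wall. Keep the trays flat on the table (slide, do not lift or tip them), push firmly but do not ram them into the bays, leave the widest bay empty and the other things on the table where they are.

Things in the scene. Friction and masses are not known exactly. Their poses are not given: they have to be found in the camera images.
- tray_76: Loose open grey plastic tray, 76 mm wide (own y) by 80 mm long (own x), 30 mm high, 4 mm walls, about 0.2 kg, two black housings fixed inside, up to 19 mm high. Its four upright corners are cut off (12 mm along the length, 8 mm across); both ends are alike, either may go first. Origin: centre of its underside, z up.
- tray_92: Loose open grey plastic tray, 92 mm wide (own y) by 80 mm long (own x), 30 mm high, 4 mm walls, about 0.2 kg, three black housings fixed inside, up to 19 mm high. Its four upright corners are cut off (12 mm along the length, 8 mm across); both ends are alike, either may go first. Origin: centre of its underside, z up.
- dock_76: Fixed aluminium docking bay for a 76 mm wide tray, mouth at own -x. Origin: on the table, where a fully docked tray's centre lies; own x points into the bay. Side walls 28 mm high, channel 79 mm wide from x = -61 to the hard back wall at +40 mm; from -61 to -79 the ends splay, widening the mouth 8 mm each side. Outside width 119 mm. 
- dock_92: Fixed aluminium docking bay for a 92 mm wide tray, mouth at own -x. Origin: on the table, where a fully docked tray's centre lies; own x points into the bay. Side walls 28 mm high, channel 95 mm wide from x = -61 to the hard back wall at +40 mm; from -61 to -79 the ends splay, widening the mouth 8 mm each side. Outside width 135 mm. 
- dock_108: Fixed aluminium docking bay for a 108 mm wide tray, mouth at own -x. Origin: on the table, where a fully docked tray's centre lies; own x points into the bay. Side walls 28 mm high, channel 111 mm wide from x = -61 to the hard back wall at +40 mm; from -61 to -79 the ends splay, widening the mouth 8 mm each side. Outside width 151 mm. Stays empty.
- dock_76_catch (a point): Catch of the bay dock_76, point midway between its two sprung white upright rollers (16 mm diameter, 24 mm tall, standing 6 mm out of the walls). The tray's front corners force them apart (10 N or so), they drag on its sides, then snap behind its rear corners in the last 3 mm. A brass plate in the back wall, met 12 mm before the end, pushes the tray out with 2 to 4 N until they hold it.
- dock_92_catch (a point): Catch of the bay dock_92, point midway between its two sprung white upright rollers (16 mm diameter, 24 mm tall, standing 6 mm out of the walls). The tray's front corners force them apart (10 N or so), they drag on its sides, then snap behind its rear corners in the last 3 mm. A brass plate in the back wall, met 12 mm before the end, pushes the tray out with 2 to 4 N until they hold it.
- tape_roll: White tape roll lying flat, 42 mm diameter, 18 mm high; bystander, origin at centre of underside.
- bit_case: Small black bit case with a steel band, 26 x 36 x 17 mm; bystander, origin at centre of underside.
- phone: Black phone lying flat, 148 x 72 x 9 mm; bystander, origin at centre of underside.
- screwdriver: Screwdriver lying on the table; bystander.
- pen_cup: Dark steel pen cup, 72 mm across the rim, 95 mm high; bystander, origin at centre of underside.
- sticky_pad: Yellow pad of notes, 76 x 76 x 12 mm; bystander, origin at centre of underside.
There are look-alikes about, which are no part of the job. Leave any orange look-alike of the tray_76 alone. Leave any blue look-alike of the tray_92 alone.

How it is judged:
At the end, for the whole second after the job is handed in: Each tray lies flat and at rest in the bay of its own width, its centre within 3 mm of the home point along the bay and 4 mm across it, in line with the bay within 0.06 rad (either end first) (x of tray_76 in the frame of dock_76 between -0.003 and 0.003 m and y of tray_76 in the frame of dock_76 between -0.004 and 0.004 m and angle between the x axis of tray_76 and the x axis of dock_76, either way round below 0.06 rad and angle between each of tray_76, tray_92's own z axis and vertical below 0.06 rad and height (world z) of each of tray_76, tray_92 below 0.005 m and linear speed of each of tray_76, tray_92 below 0.01 m/s and x of tray_92 in the frame of dock_92 between -0.003 and 0.003 m and y of tray_92 in the frame of dock_92 between -0.004 and 0.004 m and angle between the x axis of tray_92 and the x axis of dock_92, either way round below 0.06 rad); the robot touches nothing.
It fails at once if tray_76 is lifted more than 20 mm off the table or tipped by more than 15 degrees (height (world z) of tray_76 above 0.02 m or angle between tray_76's own z axis and vertical above 0.26 rad).
It fails at once if tray_76 is rammed against a bay with more than 45 N (contact force between tray_76 and dock_76 above 45 N or contact force between tray_76 and dock_92 above 45 N or contact force between tray_76 and dock_108 above 45 N).
It fails at once if tray_92 is lifted more than 20 mm off the table or tipped by more than 15 degrees (height (world z) of tray_92 above 0.02 m or angle between tray_92's own z axis and vertical above 0.26 rad).
It fails at once if tray_92 is rammed against a bay with more than 45 N (contact force between tray_92 and dock_76 above 45 N or contact force between tray_92 and dock_92 above 45 N or contact force between tray_92 and dock_108 above 45 N).
It fails at once if a bystander is shifted by more than 30 mm (distance of any of tape_roll, bit_case, phone, screwdriver, pen_cup, sticky_pad from where it was at the start of the episode above 0.03 m).
It also fails if it takes over 72 s, if anything falls off the work surface, if the arm or the gripper's body presses on something with over 40 N, if the wrist force passes 120 N, or if a joint passes its speed limit or range.

ROBOT

A 7-joint arm with a two-finger parallel gripper is mounted at the origin on the work surface. World frame = base frame: x ahead of the robot, y to its left, z up, the work surface at z = 0. Lengths are in m, angles in rad, forces in N, time in s.
With the tool pointing down it reaches from about 0.4 to 0.85 m from the base axis. Payload 4.5 kg.
Tool frame: the origin (TCP) lies at the very end of the fingers, on their centre line; the grasp point (between the pads) lies 19 mm behind it; z points along the fingers, y is the line along which they close (so a half turn about z gives the same grasp; the last joint's range is limited). The gripper opens to 88 mm and grips with 3 to 60 N. Pads are 18 mm wide; open, the fingers measure 123 mm over their backs; the gripper's body (75 mm by 187 mm) begins 45 mm behind the grasp point.
Start: joints at [1.304, 0.689, -0.195, 1.565, 0.157, 0.902, -0.215], TCP at [0.185, -0.597, 0.239] pointing down, gripper open.
Joint ranges: [-3.01, 3.01], [-0.46, 2.08], [-1.47, 1.51], [0.13, 2.56], [-1, 4.14], [0.04, 2.09], [-2.66, 2.66]. Speed limits (rad/s): [2.57, 2.57, 3.14, 3.14, 3.14, 3.14, 3.14].

INTERFACE

Orientations are given as a unit quaternion [x, y, z, w].
In Python, from plant import r gives the robot as it stands. The module is installed in compiled form; this text tells all that it offers.
- The arm moves only by the shell command python3 -m pendant 'ROWS' [FORCE]. ROWS is JSON, one flat list of numbers, 7 for each row, row after row: the opening, from 0 (shut) to 1 (fully open), then the shift along the tool's x, y, z scaled (see below), then the turn, a rotation vector about the tool's x, y, z scaled (see below). A call has 1 to 12 rows; each row is the pose to reach, as a shift and turn from the pose commanded when the call began, along the tool's axes at that moment; what a row does not reach only later rows make up. The controller multiplies each number of a shift by 0.15 m and each number of a turn by pi/2 rad. A row lasts 1/10 s, in which the tool goes at most 50 mm and 8.59 degrees, less where a joint would pass 70% of its speed; a pose out of reach is approached as far as the arm can. A call with a number of a shift or a turn outside -1 to 1 is refused whole. A call with a gripper value outside its range is refused whole. The fingers move at their own pace and stop on an object; FORCE is the grip in N (left out, the last holds). Time passes only in rows, so rows that repeat a pose let the fingers close. It gives the time, the measured TCP pose, the force, the opening and the grip force at its end, in the units of the state.
- r.get_state(): the state, without advancing time (a new reading comes with each control period).
- r.snapshot(name): name is "scene" or "top" or "wrist"; returns a dict with "img" (384x512x3 uint8, red, green, blue), "mtx" (3x3 intrinsics, pixels), "cam_to_world" (4x4, takes a point from camera to world coordinates). Camera axes: x right, y up, looking along -z (the intrinsics and any distortion apply to the point x, -y, -z); pixel columns grow to the right and rows downward; lengths in m; the calibration is good to about 2 mm. The wrist camera is an equidistant fisheye: a pixel r from the principal point sees the ray r / f radians off the axis. A picture is of the moment at which its call begins. There is no depth.
- r.finish_job(): hands the job in; it is judged then, once.
The state is a dict: "clock": time; "q": joint angles; "qd": joint speeds; "joint_torque": joint torques, N m; "tool_pos": TCP position; "eef_rot": TCP orientation; "contact_force": force on the tool from outside, world axes, zero at the start; "moment": the same for the moment, N m; "opening": opening from 0.0 (shut) to 1.0 (fully open); "finger_force": force on a finger pad.
Only numpy, scipy, OpenCV 4.12 (cv2) and the standard library are available. Lean on these libraries where they do the work, as an engineer would, in place of code of your own. Each camera call takes 0.05 s, during which the arm holds its last target. There are 200 camera calls.

## Working session

There is one attempt and no reset: what is moved stays moved. The work goes in short steps, Python scripts to look and compute and a shell command to move; the robot and the scene stay as the last step left them, time stands still between calls to the robot, and variables do not carry over. Pictures are saved under pics/ and viewed, at most 10 in all, crops included, and the job is handed in when it is done.

```bash
mkdir -p pics
python3 - <<'E'
from plant import r
import cv2,numpy as np,pickle
S={}
for n in("top","scene"):
    s=r.snapshot(n);S[n]=s;cv2.imwrite(f"pics/{n}0.png",cv2.resize(s["img"][:,:,::-1],(800,600),interpolation=cv2.INTER_CUBIC))
    print(n,s["mtx"].round(1).tolist(),s["cam_to_world"].round(3).tolist())
pickle.dump(S,open("s0.pkl","wb"))
st=r.get_state();print(st["tool_pos"],st["eef_rot"],st["clock"],st["contact_force"])
E
```

```text
top [[438.2, 0.0, 249.4], [0.0, 438.2, 185.9], [0.0, 0.0, 1.0]] [[0.011, 0.994, -0.109, 0.376], [-1.0, 0.013, 0.014, -0.007], [0.015, 0.109, 0.994, 1.26], [0.0, 0.0, 0.0, 1.0]]
scene [[454.4, 0.0, 250.8], [0.0, 454.4, 193.9], [0.0, 0.0, 1.0]] [[0.806, -0.456, 0.377, 1.013], [0.591, 0.639, -0.492, -0.631], [-0.017, 0.62, 0.785, 1.06], [0.0, 0.0, 0.0, 1.0]]
[ 0.18495559 -0.59641968  0.23798651] [ 9.88706975e-01  1.49859383e-01 -1.80080385e-04 -8.06992580e-04] 0.1 [ 0.20678896 -0.66750431 -0.37400888]
```

View pics/top0.png

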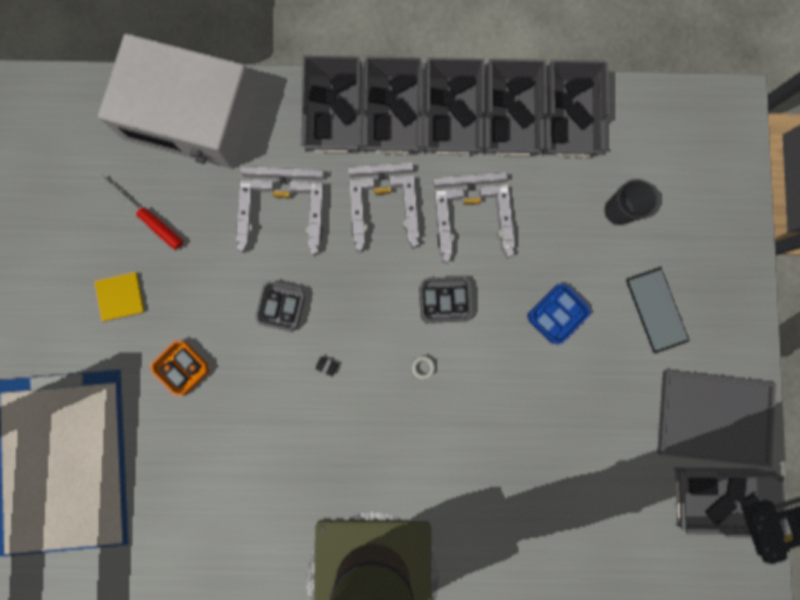

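View pics/scene0.png

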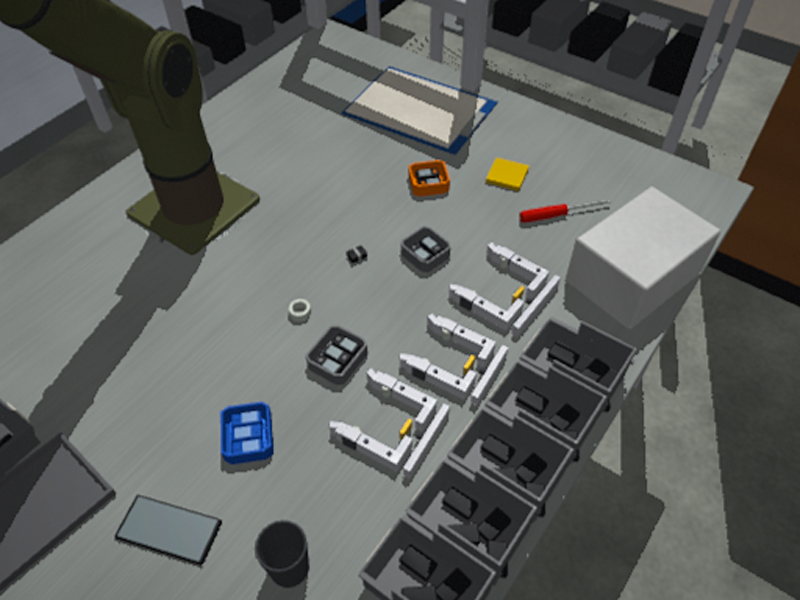

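The top picture shows grey two-housing tray (283,305), grey three-housing tray (447,299), an orange look-alike (180,368), and a blue one (560,313). By width and housing count the grey ones are tray_76 and tray_92. Left to right the bays are 108 (280,205), 76 (385,205) and 92 (475,215). I'll confirm all of this in a crop.

Run:
```python
import cv2,pickle
im=pickle.load(open("s0.pkl","rb"))["top"]["img"][:,:,::-1]
# crop x 145..345, y 100..220, x4
c=im[98:218,145:345];cv2.imwrite("pics/crop1.png",cv2.resize(c,None,fx=4,fy=4,interpolation=cv2.INTER_CUBIC))
```

```text
(no output)
```

View pics/crop1.png

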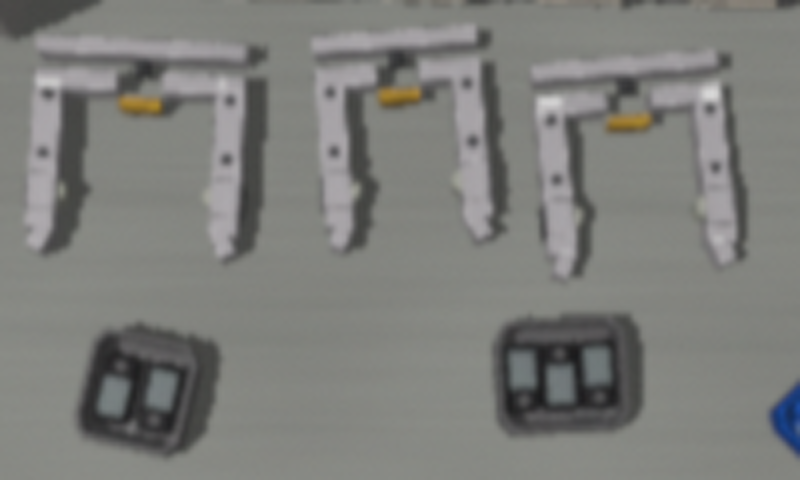

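The crop confirms it: grey two-housing tray about (147,390), grey three-housing tray about (567,374), bay 76 in the middle and bay 92 on the right. Next come rough positions, then a closer look with the wrist camera.

```bash
cat > h.py <<'E'
import numpy as np,pickle
from scipy.spatial.transform import Rotation as R
def ray(s,px,fish=False):
    M=s["mtx"];d=np.array([(px[0]-M[0,2])/M[0,0],(px[1]-M[1,2])/M[1,1]])
    if fish:
        t=np.hypot(*d);v=np.array([*(d/max(t,1e-9)*np.sin(t)),np.cos(t)])
    else: v=np.array([*d,1.])
    v=np.array([v[0],-v[1],-v[2]]);T=s["cam_to_world"];return T[:3,3],T[:3,:3]@v
def pt(s,px,z,fish=False):
    o,v=ray(s,px,fish);return o+v*(z-o[2])/v[2]
def proj(s,P,fish=True):
    T=s["cam_to_world"];c=T[:3,:3].T@(np.asarray(P,float)-T[:3,3]);x,y,z=c[0],-c[1],-c[2]
    M=s["mtx"];h=np.hypot(x,y);k=(np.arctan2(h,z)/h if fish else 1/z)
    return np.array([M[0,0]*x*k+M[0,2],M[1,1]*y*k+M[1,2]])
def go(st,P,phi):
    """shift(tool axes,/0.15) and turn(/(pi/2)) to TCP P, tool x at world yaw phi, pointing down"""
    q=R.from_quat(st["eef_rot"]);T=R.from_matrix(np.array([[np.cos(phi),np.sin(phi),0],[np.sin(phi),-np.cos(phi),0],[0,0,-1]]).reshape(3,3))
    return (q.inv().apply(np.array(P)-st["tool_pos"])/.15).round(3),((q.inv()*T).as_rotvec()/(np.pi/2)).round(3)
E
python3 - <<'E'
from h import *
from plant import r
S=pickle.load(open("s0.pkl","rb"))["top"]
f=lambda u,v,z:pt(S,(145+(u+.5)/4-.5,98+(v+.5)/4-.5),z)[:2].round(4)
print("t76",f(143,390,.03),"t92",f(565,374,.03))
print("76 brass",f(400,94,.02),"L mouth",f(340,245,.028),"R",f(486,235,.028))
print("92 brass",f(628,122,.02),"L",f(567,272,.028),"R",f(728,257,.028))
print(go(r.get_state(),(.5,0,.3),np.pi/2))
E
```

```text
t76 [0.4825 0.1701] t92 [ 0.4976 -0.1269]
76 brass [ 0.7006 -0.0079] L mouth [0.588  0.0334] R [ 0.5967 -0.0705]
92 brass [ 0.6824 -0.1732] L [ 0.5708 -0.1284] R [ 0.5832 -0.2434]
(array([ 3.184, -3.176, -0.409]), array([-0.001, -0.001, -0.808]))
```

```bash
python3 -m pendant '[1,0.8,-0.8,-0.1,0,0,0, 1,0.8,-0.8,-0.1,0,0,0, 1,0.8,-0.8,-0.1,0,0,0, 1,0.8,-0.8,-0.1,0,0,0]'
python3 -m pendant '[1,0.8,-0.8,-0.1,0,0,0, 1,0.8,-0.8,-0.1,0,0,0, 1,0.8,-0.8,-0.1,0,0,0, 1,0.8,-0.8,-0.1,0,0,0]'
python3 -m pendant '[1,0.8,-0.8,-0.1,0,0,0, 1,0.8,-0.8,-0.1,0,0,0, 1,0.8,-0.8,-0.1,0,0,0, 1,0.8,-0.8,-0.1,0,0,0]'
python3 -m pendant '[1,0.8,-0.8,-0.1,0,0,-0.81, 1,0.8,-0.8,-0.1,0,0,-0.81, 1,0.8,-0.8,-0.1,0,0,-0.81, 1,0.8,-0.8,-0.1,0,0,-0.81, 1,0.8,-0.8,-0.1,0,0,-0.81, 1,0.8,-0.8,-0.1,0,0,-0.81, 1,0.8,-0.8,-0.1,0,0,-0.81, 1,0.8,-0.8,-0.1,0,0,-0.81, 1,0.8,-0.8,-0.1,0,0,-0.81, 1,0.8,-0.8,-0.1,0,0,-0.81]'
python3 - <<'E'
from h import *
from plant import r
import cv2
s=r.snapshot("wrist");pickle.dump(s,open("w1.pkl","wb"))
cv2.imwrite("pics/w1.png",cv2.resize(s["img"][:,:,::-1],(800,600),interpolation=cv2.INTER_CUBIC))
print(s["mtx"],s["cam_to_world"].round(3))
E
```

```text
clock: 0.5
tool_pos: [0.2669, -0.4419, 0.2539]
eef_rot: [0.988, 0.153, 0.001, -0.001]
contact_force: [-0.4, 0.0, 0.1]
opening: 1.001
finger_force: 0.0
clock: 0.9
tool_pos: [0.3455, -0.292, 0.269]
eef_rot: [0.988, 0.153, 0.001, -0.001]
contact_force: [0.6, 0.2, 0.2]
opening: 0.999
finger_force: 0.0
clock: 1.3
tool_pos: [0.4246, -0.1415, 0.2841]
eef_rot: [0.988, 0.153, 0.001, -0.001]
contact_force: [0.1, -0.6, -0.5]
opening: 1.0
finger_force: 0.0
clock: 2.3
tool_pos: [0.5011, 0.0035, 0.2983]
eef_rot: [0.706, 0.708, -0.0, -0.0]
contact_force: [-0.3, 0.2, 0.2]
opening: 1.0
finger_force: 0.0
[[297.31863964   0.         260.51110253]
 [  0.         297.31863964 188.44231692]
 [  0.           0.           1.        ]] [[ 1.    -0.003  0.001  0.501]
 [ 0.002  0.947  0.32   0.087]
 [-0.001 -0.32   0.947  0.444]
 [ 0.     0.     0.     1.   ]]
```

View pics/w1.png

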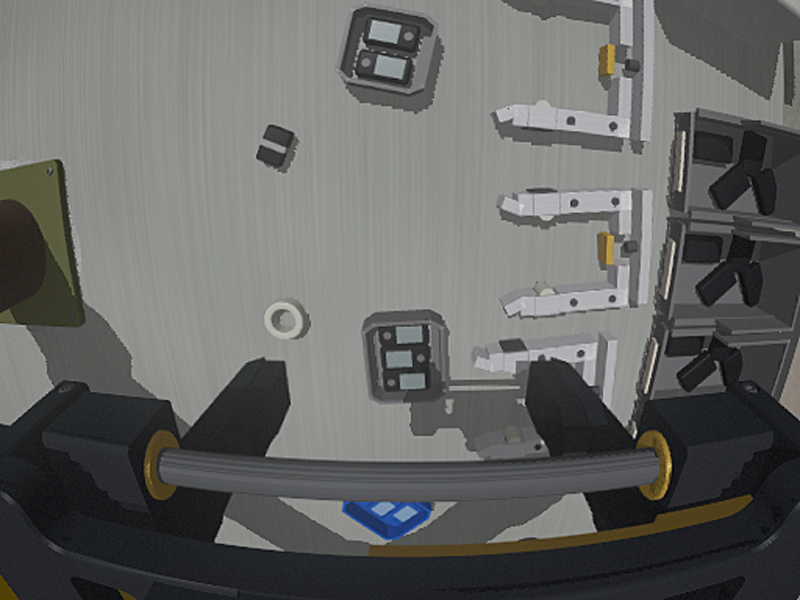

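The wrist view shows tray_76 at (388,52), tray_92 at (405,357), and bay 76 with its mouth at (500,205)/(508,302) and brass plate at (606,248). Bay 92 is partly hidden. I'll enlarge the 76 set and take a second view for the 92 set.

```bash
python3 -m pendant '[1,-1,0.3,0,0,0,0, 1,-1,0.3,0,0,0,0, 1,-1,0.3,0,0,0,0, 1,-1,0.3,0,0,0,0, 1,-1,0.3,0,0,0,0]' | grep tool_pos
python3 - <<'E'
from h import *
from plant import r
import cv2
a=pickle.load(open("w1.pkl","rb"));s=r.snapshot("wrist");pickle.dump(s,open("w2.pkl","wb"))
cv2.imwrite("pics/c76.png",cv2.resize(a["img"][0:200,210:430,::-1],None,fx=3,fy=3,interpolation=cv2.INTER_CUBIC))
cv2.imwrite("pics/c92.png",cv2.resize(s["img"][60:260,185:425,::-1],None,fx=3,fy=3,interpolation=cv2.INTER_CUBIC))
E
```

```text
tool_pos: [0.5466, -0.148, 0.2981]
```

View pics/c76.png

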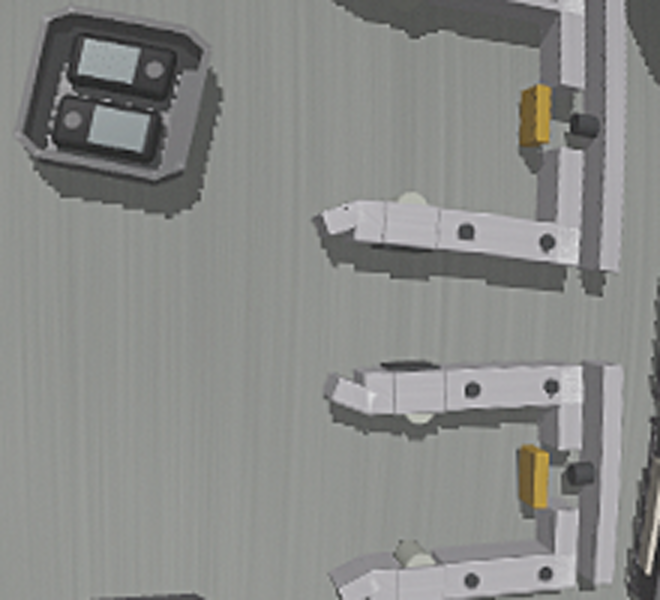

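View pics/c92.png

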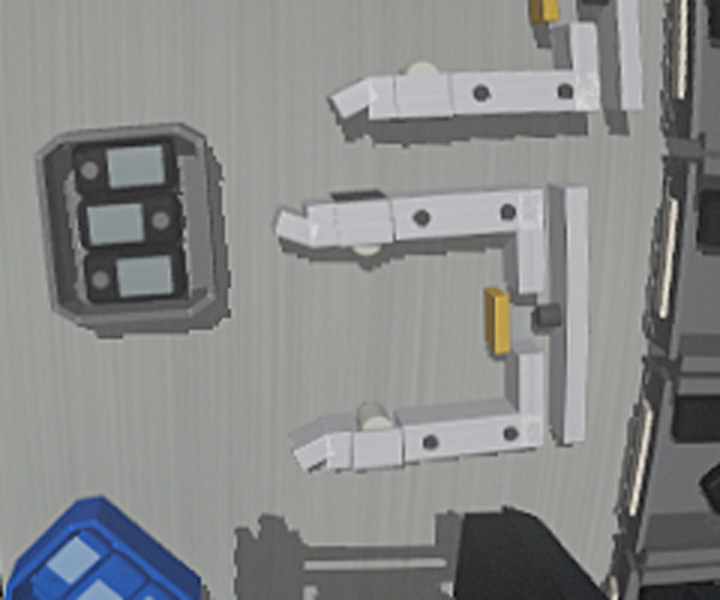

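tray_76 and tray_92 show as octagons with their length running left to right, housings lying along it. The bays' bolt holes give their axes: 76 at (472,389),(551,386),(472,580),(545,574), and 92 at (421,218),(508,212),(430,442),(511,434).

Run:
```python
from h import *
from plant import r
from scipy.optimize import least_squares
A=pickle.load(open("w1.pkl","rb"));B=pickle.load(open("w2.pkl","rb"))
a=lambda u,v:(210+(u+.5)/3-.5,(v+.5)/3-.5); b=lambda u,v:(185+(u+.5)/3-.5,60+(v+.5)/3-.5)
def oct(L,W,cl,cw):
    x,y=L/2,W/2  # from left edge upper vertex going: TL cut.. order: left-up, top-left, top-right, right-up, right-low, bot-right, bot-left, left-low (image right=+x, up=+y)
    return np.array([(-x,y-cw),(-x+cl,y),(x-cl,y),(x,y-cw),(x,-y+cw),(x-cl,-y),(-x+cl,-y),(-x,-y+cw)])
T76=[a(*p) for p in[(44,20),(70,8),(175,25),(210,50),(185,168),(155,182),(40,160),(20,135)]]
T92=[b(*p) for p in[(38,157),(65,132),(180,124),(206,140),(215,297),(185,321),(82,327),(53,308)]]
for n,s,px,w in(("76",A,T76,.076),("92",B,T92,.092)):
    W=np.array([pt(s,p,.03,True)[:2] for p in px])
    for lab,O in(("x fwd",oct(.08,w,.012,.008)),("x side",oct(w,.08,.008,.012))):
        f=lambda p:(np.c_[np.cos(p[2])*O[:,0]-np.sin(p[2])*O[:,1]+p[0],np.sin(p[2])*O[:,0]+np.cos(p[2])*O[:,1]+p[1]]-W).ravel()
        q=least_squares(f,[*W.mean(0),0]);print("tray",n,lab,q.x.round(4),"rms mm",np.sqrt(q.cost*2/16)*1e3)
D={"76":(A,[a(*p) for p in[(472,389),(551,386),(472,580),(545,574)]],a(343,402),a(535,478)),
   "92":(B,[b(*p) for p in[(421,218),(508,212),(430,442),(511,434)]],b(285,230),b(497,322))}
for n,(s,px,m,br) in D.items():
    P=np.array([pt(s,p,.028,True)[:2] for p in px])
    d=P[1]-P[0]+P[3]-P[2];c=P[0]+P[1]-P[2]-P[3]
    print("dock",n,P.round(4).tolist(),"yaw",np.arctan2(d[1],d[0]),"perp",np.arctan2(-c[0],c[1]),"mid",P.mean(0).round(4),"brass z.02",pt(s,br,.02,True)[:2].round(4))
```

```text
tray 76 x fwd [ 0.4821  0.1735 -0.1862] rms mm 2.0328950650644892
tray 76 x side [ 0.4821  0.1735 -0.1852] rms mm 2.8423482806708145
tray 92 x fwd [ 0.4994 -0.1259  0.0479] rms mm 1.5154354079530465
tray 92 x side [ 0.4994 -0.1259  0.0493] rms mm 8.965546571756164
dock 76 [[0.6565, 0.0375], [0.6997, 0.0414], [0.6664, -0.0612], [0.7085, -0.0579]] yaw 0.08431138205770655 perp 0.09451541156484712 mid [ 0.6828 -0.01  ] brass z.02 [ 0.6992 -0.008 ]
dock 92 [[0.6385, -0.1215], [0.6819, -0.1172], [0.65, -0.2361], [0.6936, -0.2323]] yaw 0.09324942898809963 perp 0.10069544560551542 mid [ 0.666  -0.1768] brass z.02 [ 0.6827 -0.1744]
```

Run:
```python
from h import *
from plant import r
A=pickle.load(open("w1.pkl","rb"))
print("tape",pt(A,(285*.64-.2,320*.64-.2),.018,True)[:2],"bit",pt(A,(277*.64,146*.64),.017,True)[:2])
print(go(r.get_state(),(.4614,-.1277,.06),np.pi/2+.048))
```

```text
tape [ 0.37720454 -0.0849325 ] bit [0.38000919 0.08713202]
(array([ 0.118, -0.566,  1.59 ]), array([-0.   , -0.001, -0.03 ]))
```

```bash
python3 -m pendant '[0.3,0.118,-0.566,0.9,0,0,-0.03, 0.3,0.118,-0.566,0.9,0,0,-0.03, 0.3,0.118,-0.566,0.9,0,0,-0.03, 0.3,0.118,-0.566,0.9,0,0,-0.03, 0.3,0.118,-0.566,0.9,0,0,-0.03]' | grep tool_pos
python3 -m pendant '[0.3,0,0,0.35,0,0,0, 0.3,0,0,0.69,0,0,0, 0.3,0,0,0.69,0,0,0, 0.3,0,0,0.69,0,0,0]'
python3 - <<'E'
from h import *
from plant import r
import cv2
s=r.snapshot("wrist");pickle.dump(s,open("w3.pkl","wb"));cv2.imwrite("pics/w3.png",cv2.resize(s["img"][100:384,100:420,::-1],None,fx=2.1,fy=2.1,interpolation=cv2.INTER_CUBIC))
print(go(r.get_state(),(.4614,-.1277,.022),np.pi/2+.048))
E
```

```text
tool_pos: [0.4593, -0.126, 0.1628]
clock: 3.8
tool_pos: [0.4627, -0.1275, 0.0608]
eef_rot: [0.689, 0.725, 0.0, 0.0]
contact_force: [-0.1, -0.9, 0.5]
opening: 0.299
finger_force: 0.0
(array([ 0.002, -0.015,  0.267]), array([0.002, 0.   , 0.002]))
```

View pics/w3.png

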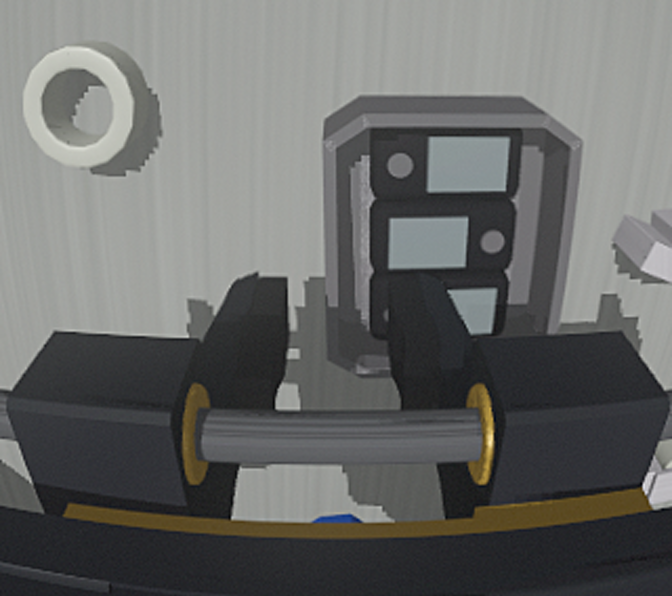

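The fingers (288 and 390) straddle the rear wall (about 335), with the tape roll clear at (80,105). Descend and grip.

```bash
python3 -m pendant '[0.3,0,0,0.13,0,0,0, 0.3,0,0,0.25,0,0,0, 0.3,0,0,0.25,0,0,0, 0,0,0,0.25,0,0,0, 0,0,0,0.25,0,0,0, 0,0,0,0.25,0,0,0, 0,0,0,0.25,0,0,0, 0,0,0,0.25,0,0,0]' 30
python3 - <<'E'
from h import *
from plant import r
print(go(r.get_state(),(.4928,-.1937,.023),np.pi/2+.097))
E
```

```text
clock: 4.65
tool_pos: [0.4624, -0.1289, 0.0239]
eef_rot: [0.689, 0.724, 0.0, 0.001]
contact_force: [-1.9, 0.8, 9.5]
opening: 0.039
finger_force: 30.0
(array([-0.441,  0.181,  0.007]), array([ 0.001,  0.   , -0.03 ]))
```

```bash
python3 -m pendant '[0,0,0,-0.005,0,0,0, 0,-0.1,0.04,-0.005,0,0,-0.007, 0,-0.2,0.08,-0.005,0,0,-0.014, 0,-0.3,0.12,-0.005,0,0,-0.02, 0,-0.4,0.16,-0.005,0,0,-0.027, 0,-0.44,0.18,-0.005,0,0,-0.03, 0,-0.44,0.18,-0.005,0,0,-0.03, 0,-0.44,0.18,-0.005,0,0,-0.03]'
python3 - <<'E'
from h import *
from plant import r
import cv2
s=r.snapshot("wrist");pickle.dump(s,open("w4.pkl","wb"));cv2.imwrite("pics/w4.png",cv2.resize(s["img"][60:384,120:460,::-1],None,fx=1.85,fy=1.85,interpolation=cv2.INTER_CUBIC))
print(go(r.get_state(),(.617,-.1817,.023),np.pi/2+.097))
E
```

```text
clock: 5.45
tool_pos: [0.4926, -0.1939, 0.024]
eef_rot: [0.673, 0.74, 0.0, 0.001]
contact_force: [0.3, -2.0, 5.4]
opening: 0.039
finger_force: 30.0
(array([-0.   ,  0.834,  0.007]), array([ 0.001,  0.001, -0.001]))
```

View pics/w4.png

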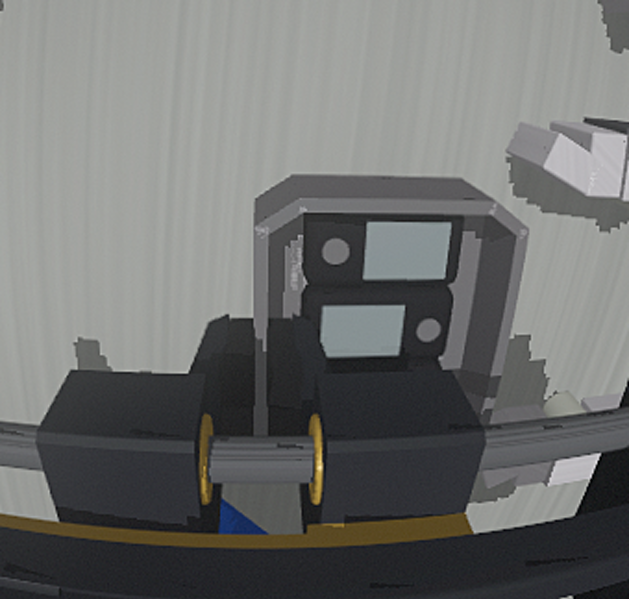

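The tray followed, square with the tool. Its front edge (525,235) stands just outside the bay mouth (515,150). Enter slowly, watching the force.

```bash
python3 -m pendant '[0,0,0.04,0,0,0,0, 0,0,0.08,0,0,0,0, 0,0,0.12,0,0,0,0, 0,0,0.16,0,0,0,0, 0,0,0.2,0,0,0,0, 0,0,0.2,0,0,0,0]'
python3 -m pendant '[0,0,0.02,0,0,0,0, 0,0,0.04,0,0,0,0, 0,0,0.06,0,0,0,0, 0,0,0.08,0,0,0,0]'
```

```text
clock: 6.1
tool_pos: [0.5221, -0.1896, 0.024]
eef_rot: [0.672, 0.741, -0.0, 0.0]
contact_force: [-0.6, 0.5, 7.2]
opening: 0.036
finger_force: 30.0
clock: 6.5
tool_pos: [0.5322, -0.189, 0.024]
eef_rot: [0.672, 0.741, -0.002, -0.001]
contact_force: [-2.4, -0.5, 9.5]
opening: 0.037
finger_force: 30.0
```

```bash
python3 -m pendant '[0,0,0.02,0,0,0,0, 0,0,0.04,0,0,0,0, 0,0,0.06,0,0,0,0, 0,0,0.08,0,0,0,0, 0,0,0.1,0,0,0,0]'
python3 -m pendant '[0,0,0.02,0,0,0,0, 0,0,0.04,0,0,0,0, 0,0,0.06,0,0,0,0, 0,0,0.08,0,0,0,0, 0,0,0.1,0,0,0,0]'
python3 -m pendant '[0,0,0.02,0,0,0,0, 0,0,0.04,0,0,0,0, 0,0,0.06,0,0,0,0, 0,0,0.08,0,0,0,0, 0,0,0.1,0,0,0,0]'
```

```text
clock: 7.0
tool_pos: [0.5439, -0.1889, 0.0239]
eef_rot: [0.672, 0.74, -0.005, -0.002]
contact_force: [-12.2, -1.9, 19.5]
opening: 0.041
finger_force: 30.1
clock: 7.5
tool_pos: [0.561, -0.1866, 0.024]
eef_rot: [0.672, 0.74, -0.003, -0.001]
contact_force: [-5.3, -1.5, 10.6]
opening: 0.039
finger_force: 30.0
clock: 8.0
tool_pos: [0.5761, -0.1851, 0.0239]
eef_rot: [0.672, 0.741, -0.003, -0.001]
contact_force: [-5.9, -1.1, 11.1]
opening: 0.038
finger_force: 30.0
```

Past the rollers; carry on to the plate and wall.

```bash
python3 -m pendant '[0,0,0.02,0,0,0,0, 0,0,0.04,0,0,0,0, 0,0,0.06,0,0,0,0, 0,0,0.08,0,0,0,0, 0,0,0.1,0,0,0,0, 0,0,0.12,0,0,0,0]'
python3 -m pendant '[0,0,0.02,0,0,0,0, 0,0,0.04,0,0,0,0, 0,0,0.06,0,0,0,0, 0,0,0.08,0,0,0,0]'
python3 -m pendant '[0,0,0.01,0,0,0,0, 0,0,0.02,0,0,0,0, 0,0,0.03,0,0,0,0, 0,0,0.04,0,0,0,0]'
```

```text
clock: 8.6
tool_pos: [0.5941, -0.1833, 0.024]
eef_rot: [0.672, 0.741, -0.002, -0.001]
contact_force: [-4.6, -1.1, 11.1]
opening: 0.042
finger_force: 30.0
clock: 9.0
tool_pos: [0.6047, -0.1824, 0.024]
eef_rot: [0.672, 0.741, -0.004, -0.002]
contact_force: [-9.5, -0.9, 14.4]
opening: 0.04
finger_force: 30.0
clock: 9.4
tool_pos: [0.6115, -0.1817, 0.024]
eef_rot: [0.672, 0.741, -0.003, -0.001]
contact_force: [-5.2, -0.9, 9.5]
opening: 0.044
finger_force: 30.0
```

```bash
for i in 1; do
python3 -m pendant '[0,0,0.007,0,0,0,0, 0,0,0.014,0,0,0,0, 0,0,0.014,0,0,0,0]'|egrep "pos|force"
python3 -m pendant '[0,0,0.007,0,0,0,0, 0,0,0.014,0,0,0,0, 0,0,0.014,0,0,0,0]'|egrep "pos|force"
done
```

```text
tool_pos: [0.6145, -0.1814, 0.024]
contact_force: [-4.3, -1.8, 10.5]
finger_force: 30.0
tool_pos: [0.6145, -0.1814, 0.024]
contact_force: [-9.0, -0.7, 13.7]
finger_force: 30.0
```

```bash
python3 -m pendant '[0,0,0.007,0,0,0,0, 0,0,0.014,0,0,0,0, 0,0,0.014,0,0,0,0]'|egrep "pos|force"
python3 -m pendant '[0,0,0.007,0,0,0,0, 0,0,0.014,0,0,0,0, 0,0,0.014,0,0,0,0]'|egrep "pos|force"
```

```text
tool_pos: [0.6145, -0.1814, 0.024]
contact_force: [-13.2, -1.8, 18.3]
finger_force: 30.1
tool_pos: [0.6145, -0.1814, 0.0239]
contact_force: [-16.3, -0.7, 21.7]
finger_force: 30.1
```

```bash
python3 -m pendant '[0,0,-0.015,0,0,0,0, 0,0,-0.03,0,0,0,0, 0.12,0,-0.03,0,0,0,0, 0.25,0,-0.03,0,0,0,0, 0.25,0,-0.03,0,0,0,0, 0.25,0,-0.03,-0.1,0,0,0, 0.25,0,-0.03,-0.5,0,0,0, 0.25,0,-0.03,-0.5,0,0,0, 0.25,0,-0.03,-0.5,0,0,0]'
python3 - <<'E'
from h import *
from plant import r
import cv2
s=r.snapshot("wrist");pickle.dump(s,open("w5.pkl","wb"));cv2.imwrite("pics/w5.png",cv2.resize(s["img"][100:300,180:480,::-1],None,fx=2.6,fy=2.6,interpolation=cv2.INTER_CUBIC))
c=np.array([.482,.1735])-.038*np.array([np.cos(-.186),np.sin(-.186)]);print(c,go(r.get_state(),(*c,.11),np.pi/2-.186))
E
```

```text
clock: 11.5
tool_pos: [0.6205, -0.1811, 0.1015]
eef_rot: [0.672, 0.74, 0.002, 0.002]
contact_force: [0.2, -0.0, -0.7]
opening: 0.251
finger_force: 0.0
[0.44465543 0.18052732] (array([ 2.512, -0.924, -0.073]), array([0.001, 0.   , 0.18 ]))
```

View pics/w5.png

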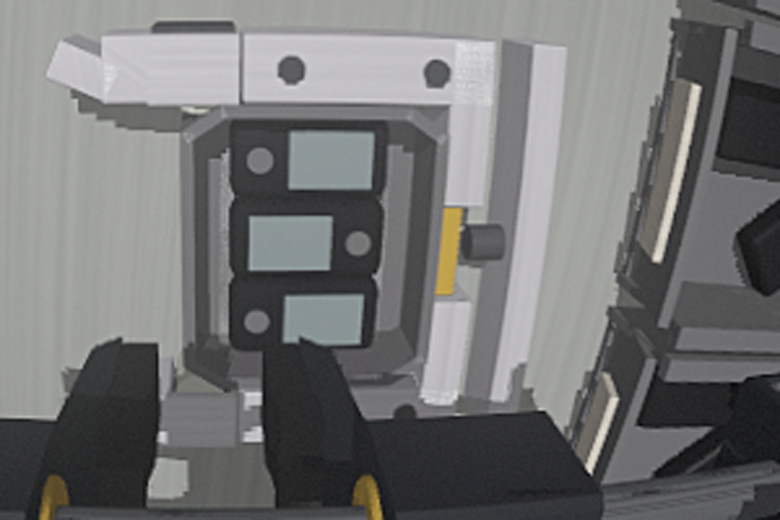

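tray_92 stands flush with the back wall and brass plate (450,250), with the roller behind its cut corner (195,107). Now tray_76.

```bash
python3 -m pendant '[0.3,0.84,-0.31,-0.02,0,0,0, 0.3,0.84,-0.31,-0.02,0,0,0, 0.3,0.84,-0.31,-0.02,0,0,0, 0.3,0.84,-0.31,-0.02,0,0,0]'|grep pos
python3 -m pendant '[0.3,0.84,-0.31,-0.02,0,0,0, 0.3,0.84,-0.31,-0.02,0,0,0, 0.3,0.84,-0.31,-0.02,0,0,0, 0.3,0.84,-0.31,-0.02,0,0,0]'|grep pos
python3 -m pendant '[0.3,0.83,-0.31,-0.03,0,0,0.18, 0.3,0.83,-0.31,-0.03,0,0,0.18, 0.3,0.83,-0.31,-0.03,0,0,0.18, 0.3,0.83,-0.31,-0.03,0,0,0.18, 0.3,0.83,-0.31,-0.03,0,0,0.18]'|grep pos
python3 - <<'E'
from h import *
from plant import r
import cv2
s=r.snapshot("wrist");pickle.dump(s,open("w6.pkl","wb"));cv2.imwrite("pics/w6.png",cv2.resize(s["img"][120:330,130:430,::-1],None,fx=2.6,fy=2.6,interpolation=cv2.INTER_CUBIC))
print(go(r.get_state(),(.4447,.1805,.023),np.pi/2-.186))
E
```

```text
tool_pos: [0.5568, -0.0535, 0.1007]
tool_pos: [0.4991, 0.0661, 0.1039]
tool_pos: [0.4435, 0.1794, 0.1083]
(array([0.017, 0.003, 0.569]), array([-0.   ,  0.001, -0.001]))
```

View pics/w6.png

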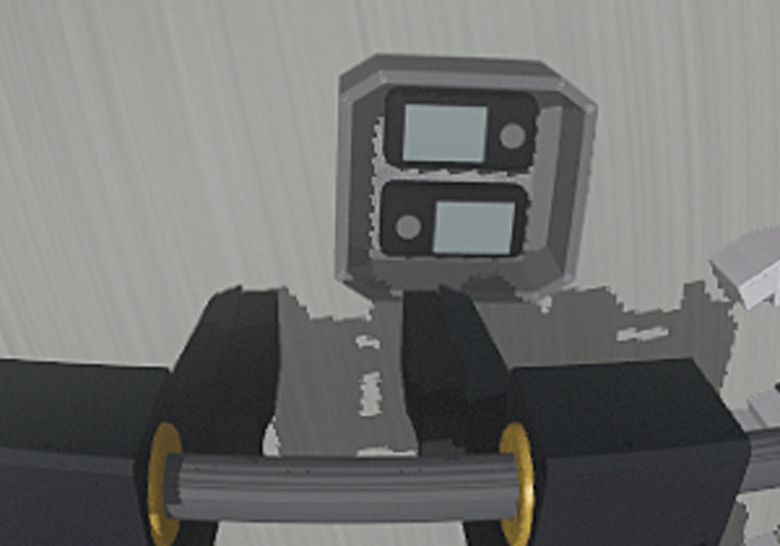

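The fingers (280 and 405) stand either side of the wall line (about 342). I'll refit tray_76 from this closer view, using rim vertices (345,103),(380,72),(552,78),(596,106),(574,275),(545,300),(378,298),(342,278).

Run:
```python
from h import *
from plant import r
from scipy.optimize import least_squares
s=pickle.load(open("w6.pkl","rb"))
W=np.array([pt(s,(130+(u+.5)/2.6-.5,120+(v+.5)/2.6-.5),.03,True)[:2] for u,v in[(345,103),(380,72),(552,78),(596,106),(574,275),(545,300),(378,298),(342,278)]])
x,y,cl,cw=.04,.038,.012,.008
for x,y,cl,cw in((.04,.038,.012,.008),(.038,.04,.008,.012)):
    O=np.array([(-x,y-cw),(-x+cl,y),(x-cl,y),(x,y-cw),(x,-y+cw),(x-cl,-y),(-x+cl,-y),(-x,-y+cw)])
    f=lambda p:(np.c_[np.cos(p[2])*O[:,0]-np.sin(p[2])*O[:,1]+p[0],np.sin(p[2])*O[:,0]+np.cos(p[2])*O[:,1]+p[1]]-W).ravel()
    q=least_squares(f,[*W.mean(0),0]);print(q.x.round(4),(f(q.x)*1e3).round(1),np.sqrt(q.cost*2/16)*1e3)
    c=q.x[:2]-.038*np.array([np.cos(q.x[2]),np.sin(q.x[2])]);print(c,go(r.get_state(),(*c,.024),np.pi/2+q.x[2]))
```

```text
[ 0.4829  0.1743 -0.1827] [-1.8  1.6 -0.4 -0.1  3.4  0.4  0.6  1.5  1.6 -1.2 -1.   0.3 -1.1 -1.6
 -1.3 -0.9] 1.4179163495947804
[0.44551813 0.18123595] (array([0.023, 0.007, 0.562]), array([-0.   ,  0.001, -0.003]))
[ 0.4829  0.1743 -0.1822] [-0.2 -0.7 -2.1  2.3  5.7  2.1 -1.7 -0.1  0.   1.1  0.6 -2.  -3.4 -3.2
  1.1  0.6] 2.228156528756524
[0.44551471 0.18121738] (array([0.022, 0.007, 0.562]), array([-0.   ,  0.001, -0.004]))
```

```bash
python3 -m pendant '[0.3,0.022,0.007,0.3,0,0,-0.003, 0.3,0.022,0.007,0.45,0,0,-0.003, 0.3,0.022,0.007,0.55,0,0,-0.003, 0.3,0.022,0.007,0.555,0,0,-0.003, 0,0.022,0.007,0.555,0,0,-0.003, 0,0.022,0.007,0.555,0,0,-0.003, 0,0.022,0.007,0.555,0,0,-0.003, 0,0.022,0.007,0.555,0,0,-0.003, 0,0.022,0.007,0.555,0,0,-0.003]' 30
python3 - <<'E'
from h import *
from plant import r
s=r.get_state()
print(go(s,(.4555,.0555,.0245),np.pi/2-.05))
E
```

```text
clock: 13.8
tool_pos: [0.4455, 0.1831, 0.0265]
eef_rot: [0.768, 0.64, 0.001, 0.0]
contact_force: [-0.1, -0.4, 5.7]
opening: 0.037
finger_force: 30.0
(array([-0.825,  0.22 ,  0.013]), array([ 0.001, -0.   , -0.084]))
```

```bash
python3 -m pendant '[0.3,0,0,0,0,0,0, 0.3,0,0,0,0,0,0, 0.3,0,0,0,0,0,0]'|egrep "pos|force"
python3 -m pendant '[0.3,0.01,0,0.01,0,0,0, 0.3,0.01,0,0.01,0,0,0]'|egrep "pos|force"
python3 -m pendant '[0,0,0,0,0,0,0, 0,0,0,0,0,0,0, 0,0,0,0,0,0,0, 0,0,0,0,0,0,0]'|egrep "pos|force"
```

```text
tool_pos: [0.4447, 0.1835, 0.0257]
contact_force: [0.5, -0.4, -0.7]
finger_force: 0.0
tool_pos: [0.445, 0.1852, 0.0239]
contact_force: [0.3, 0.8, 0.1]
finger_force: 0.0
tool_pos: [0.4451, 0.1847, 0.0242]
contact_force: [-0.3, -0.7, -0.4]
finger_force: 30.0
```

```bash
python3 -m pendant '[0,-0.1,0.03,0,0,0,-0.01, 0,-0.25,0.07,0,0,0,-0.03, 0,-0.4,0.11,0,0,0,-0.045, 0,-0.55,0.15,0,0,0,-0.06, 0,-0.7,0.19,0,0,0,-0.075, 0,-0.83,0.22,0,0,0,-0.085, 0,-0.83,0.22,0,0,0,-0.085]'|egrep "pos|force"
python3 - <<'E'
from h import *
from plant import r
s=r.get_state()
print(go(s,(.475,-.022,.024),np.pi/2+.09))
E
```

```text
tool_pos: [0.4545, 0.051, 0.0243]
contact_force: [-0.3, -0.2, -0.7]
finger_force: 30.0
(array([-0.478,  0.163,  0.004]), array([-0.001,  0.003, -0.092]))
```

```bash
python3 -m pendant '[0,-0.1,0.03,0,0,0,-0.02, 0,-0.2,0.07,0,0,0,-0.04, 0,-0.3,0.1,0,0,0,-0.06, 0,-0.4,0.14,0,0,0,-0.08, 0,-0.478,0.163,0,0,0,-0.092, 0,-0.478,0.163,0,0,0,-0.092]'|egrep "pos|force"
python3 - <<'E'
from h import *
from plant import r
import cv2
s=r.get_state()
print(go(s,(.5084,-.0222,.024),np.pi/2+.09))
w=r.snapshot("wrist");pickle.dump(w,open("w7.pkl","wb"))
# measure tray rim +y edge: predicted vs seen, column gradient scan
g=cv2.cvtColor(w["img"],cv2.COLOR_RGB2GRAY).astype(float)
yaw=.09;ax=np.array([np.cos(yaw),np.sin(yaw)]);ay=np.array([-ax[1],ax[0]])
w0=s["tool_pos"][:2]
for a in(.024,.038,.052):
    vals=[]
    for b in np.arange(.022,.050,.001):
        P=[*(w0+a*ax+b*ay),.03];u,v=proj(w,P);vals.append(cv2.getRectSubPix(w["img"],(1,1),(float(u),float(v)))[0,0].mean())
    print(a,np.array(vals).astype(int))
E
```

```text
tool_pos: [0.4762, -0.0184, 0.0242]
contact_force: [0.5, -0.2, -0.7]
finger_force: 30.0
(array([-0.045,  0.211,  0.001]), array([0.   , 0.001, 0.002]))
0.024 [143 143 144 143 142 146  93  52  45  46  63 117 115 114 119  89  90  89
  90  90  92  91  92 160 152 152 154 152 154]
0.038 [142 143 141 142 143 146  94  50  53  44  58 116 114 115 111  88  90  90
  91  89  91  89  89 157 155 155 155 155 155]
0.052 [121  53  48  49  52  50  51  51  51  48  59 114 114 116 112  87  90  91
  90  90  90  90  94 151 154 153 155 154 155]
```

```bash
python3 -m pendant '[0,-0.025,0.07,0,0,0,0, 0,-0.055,0.14,0,0,0,0, 0,-0.055,0.21,0,0,0,0, 0,-0.055,0.21,0,0,0,0]'|egrep "pos|force"
python3 - <<'E'
from h import *
from plant import r
import cv2
s=r.get_state()
print(go(s,(.6331,-.0125,.024),np.pi/2+.09))
w=r.snapshot("wrist");pickle.dump(w,open("w8.pkl","wb"))
yaw=.09;ax=np.array([np.cos(yaw),np.sin(yaw)]);ay=np.array([-ax[1],ax[0]]);w0=s["tool_pos"][:2]
def scan(a,z,bs):
    print(a,[int(cv2.getRectSubPix(w["img"],(1,1),tuple(map(float,proj(w,[*(w0+a*ax+b*ay),z]))))[0,0].mean()) for b in bs])
for a in(.03,.06):scan(a,.03,np.arange(.028,.042,.001))
print("left wall top, b from 30 to 70mm")
for a in(.115,.13,.15,.17):scan(a,.028,np.arange(.030,.070,.001))
E
```

```text
tool_pos: [0.5096, -0.0199, 0.0243]
contact_force: [0.6, 0.1, -0.6]
finger_force: 30.0
(array([-0.031,  0.824,  0.004]), array([ 0.002, -0.001,  0.005]))
0.03 [98, 49, 47, 44, 52, 116, 114, 114, 117, 89, 89, 89, 89, 91, 91]
0.06 [108, 95, 72, 72, 72, 109, 113, 113, 116, 90, 89, 90, 85, 128, 159]
left wall top, b from 30 to 70mm
0.115 [95, 96, 95, 95, 170, 184, 184, 187, 188, 186, 187, 186, 188, 189, 189, 184, 184, 188, 186, 183, 184, 186, 187, 185, 174, 84, 85, 76, 72, 70, 79, 161, 153, 152, 152, 152, 153, 152, 152, 152, 152]
0.13 [155, 130, 84, 94, 166, 185, 182, 186, 186, 185, 184, 186, 186, 189, 187, 184, 183, 188, 187, 183, 184, 186, 186, 185, 170, 83, 85, 71, 142, 149, 151, 150, 149, 149, 149, 149, 149, 149, 148, 148, 149]
0.15 [158, 143, 89, 95, 87, 140, 186, 184, 184, 187, 171, 39, 56, 74, 83, 74, 68, 58, 105, 192, 182, 182, 181, 184, 196, 137, 145, 143, 141, 147, 152, 152, 152, 151, 150, 151, 150, 149, 150, 149, 149]
0.17 [109, 92, 93, 95, 88, 137, 186, 181, 183, 184, 185, 184, 182, 181, 182, 185, 183, 184, 183, 183, 181, 181, 180, 182, 187, 160, 141, 143, 140, 140, 152, 153, 149, 148, 146, 148, 150, 152, 151, 150, 150]
```

The tray needs to move about 4 mm sideways to reach the bay's centre line. Shift it, then enter.

```bash
python3 -m pendant '[0,-0.028,0,0,0,0,0, 0,-0.028,0.04,0,0,0,0, 0,-0.028,0.08,0,0,0,0, 0,-0.028,0.12,0,0,0,0, 0,-0.028,0.16,0,0,0,0, 0,-0.028,0.2,0,0,0,0, 0,-0.028,0.2,0,0,0,0]'|egrep "pos|rot|force"
python3 -m pendant '[0,0,0.02,0,0,0,0, 0,0,0.04,0,0,0,0, 0,0,0.06,0,0,0,0, 0,0,0.08,0,0,0,0]'|egrep "pos|rot|force"
```

```text
tool_pos: [0.54, -0.0226, 0.0242]
eef_rot: [0.672, 0.74, 0.001, 0.0]
contact_force: [0.5, 0.6, 0.8]
finger_force: 30.0
tool_pos: [0.5507, -0.0216, 0.0242]
eef_rot: [0.672, 0.74, -0.0, 0.0]
contact_force: [-0.9, -0.1, 1.5]
finger_force: 30.0
```

```bash
python3 -m pendant '[0,0,0.02,0,0,0,0, 0,0,0.04,0,0,0,0, 0,0,0.06,0,0,0,0, 0,0,0.08,0,0,0,0, 0,0,0.1,0,0,0,0]'|egrep "pos|rot|force|open"
python3 -m pendant '[0,0,0.02,0,0,0,0, 0,0,0.04,0,0,0,0, 0,0,0.06,0,0,0,0, 0,0,0.08,0,0,0,0, 0,0,0.1,0,0,0,0]'|egrep "pos|rot|force|open"
python3 -m pendant '[0,0,0.02,0,0,0,0, 0,0,0.04,0,0,0,0, 0,0,0.06,0,0,0,0, 0,0,0.08,0,0,0,0, 0,0,0.1,0,0,0,0]'|egrep "pos|rot|force|open"
```

```text
tool_pos: [0.5616, -0.0203, 0.0242]
eef_rot: [0.672, 0.741, -0.003, -0.002]
contact_force: [-10.8, -0.0, 11.7]
opening: 0.037
finger_force: 30.0
tool_pos: [0.5804, -0.0188, 0.0242]
eef_rot: [0.672, 0.74, -0.0, -0.0]
contact_force: [-3.3, 0.3, 4.2]
opening: 0.041
finger_force: 30.0
tool_pos: [0.5955, -0.0172, 0.0242]
eef_rot: [0.672, 0.74, 0.0, -0.0]
contact_force: [-3.4, 1.5, 3.8]
opening: 0.04
finger_force: 30.0
```

```bash
python3 -m pendant '[0,0,0.02,0,0,0,0, 0,0,0.04,0,0,0,0, 0,0,0.06,0,0,0,0, 0,0,0.08,0,0,0,0, 0,0,0.1,0,0,0,0]'|egrep "pos|force"
python3 -m pendant '[0,0,0.02,0,0,0,0, 0,0,0.04,0,0,0,0, 0,0,0.06,0,0,0,0]'|egrep "pos|force"
python3 -m pendant '[0,0,0.01,0,0,0,0, 0,0,0.02,0,0,0,0, 0,0,0.03,0,0,0,0]'|egrep "pos|force"
python3 -m pendant '[0,0,0.007,0,0,0,0, 0,0,0.014,0,0,0,0, 0,0,0.014,0,0,0,0]'|egrep "pos|force"
python3 -m pendant '[0,0,0.007,0,0,0,0, 0,0,0.014,0,0,0,0, 0,0,0.014,0,0,0,0]'|egrep "pos|force"
```

```text
tool_pos: [0.6104, -0.0158, 0.0242]
contact_force: [-3.8, 0.1, 3.1]
finger_force: 30.0
tool_pos: [0.6194, -0.0151, 0.0242]
contact_force: [-4.9, 1.1, 4.2]
finger_force: 30.0
tool_pos: [0.6222, -0.0148, 0.0242]
contact_force: [-6.5, 0.6, 8.0]
finger_force: 30.0
tool_pos: [0.6244, -0.0146, 0.0242]
contact_force: [-7.2, 0.0, 6.9]
finger_force: 30.0
tool_pos: [0.6282, -0.0142, 0.0242]
contact_force: [-2.1, -0.2, 2.4]
finger_force: 30.0
```

Force fell, so the rollers are snapping in; keep going to the hard stop.

```bash
python3 -m pendant '[0,0,0.007,0,0,0,0, 0,0,0.014,0,0,0,0, 0,0,0.014,0,0,0,0]'|egrep "pos|force"
python3 -m pendant '[0,0,0.007,0,0,0,0, 0,0,0.014,0,0,0,0, 0,0,0.014,0,0,0,0]'|egrep "pos|force"
python3 -m pendant '[0,0,0.007,0,0,0,0, 0,0,0.014,0,0,0,0, 0,0,0.014,0,0,0,0]'|egrep "pos|force"
```

```text
tool_pos: [0.6307, -0.014, 0.0242]
contact_force: [-1.0, 0.8, 1.4]
finger_force: 30.0
tool_pos: [0.631, -0.0139, 0.0242]
contact_force: [-4.1, 0.4, 4.4]
finger_force: 30.0
tool_pos: [0.6311, -0.0139, 0.0242]
contact_force: [-8.3, 1.6, 10.1]
finger_force: 30.0
```

```bash
python3 -m pendant '[0,0,0.007,0,0,0,0, 0,0,0.014,0,0,0,0, 0,0,0.021,0,0,0,0, 0,0,0.028,0,0,0,0, 0,0,0.028,0,0,0,0]'|egrep "pos|force"
python3 -m pendant '[0,0,-0.015,0,0,0,0, 0,0,-0.03,0,0,0,0, 0.12,0,-0.03,0,0,0,0, 0.25,0,-0.03,0,0,0,0, 0.25,0,-0.03,0,0,0,0, 0.25,0,-0.03,-0.1,0,0,0, 0.25,0,-0.03,-0.5,0,0,0, 0.25,0,-0.03,-1,0,0,0, 0.25,0,-0.03,-1,0,0,0, 0.25,0,-0.03,-1,0,0,0]'|egrep "pos|force|clock"
python3 -m pendant '[0.25,-0.4,-0.6,-0.5,0,0,0, 0.25,-0.4,-0.6,-0.5,0,0,0, 0.25,-0.4,-0.6,-0.5,0,0,0, 0.25,-0.4,-0.6,-0.5,0,0,0]'|egrep "pos|force|clock"
python3 - <<'E'
from h import *
from plant import r
import cv2
w=r.snapshot("wrist");pickle.dump(w,open("w9.pkl","wb"));st=r.get_state();print(st["tool_pos"])
def scan(h,yaw,a0,b,z,n=40,step=.001):
    ax=np.array([np.cos(yaw),np.sin(yaw)]);ay=np.array([-ax[1],ax[0]]);o=[]
    for i in range(n):
        p=proj(w,[*(np.array(h)+(a0+i*step)*ax+b*ay),z]);o.append(tuple(int(x) for x in cv2.getRectSubPix(w["img"],(1,1),(float(p[0]),float(p[1])))[0,0]))
    return [int(sum(x)/3) for x in o]
for n,h,y in(("76",(.669,-.0111),.095),("92",(.6525,-.178),.097)):
    for b in(-.02,.02):print(n,b,"rear -48..",scan(h,y,-.048,b,.03,16),"front 30..",scan(h,y,.030,b,.03,24))
E
```

```text
tool_pos: [0.6312, -0.0138, 0.0241]
contact_force: [-16.8, 1.1, 17.4]
finger_force: 30.1
clock: 23.2
tool_pos: [0.6377, -0.0126, 0.1811]
contact_force: [0.3, 0.4, 0.2]
finger_force: 0.0
clock: 23.6
tool_pos: [0.5485, -0.0857, 0.2514]
contact_force: [0.4, 1.2, -0.8]
finger_force: 0.0
[ 0.54964044 -0.08377523  0.25045657]
76 -0.02 rear -48.. [160, 154, 83, 74, 75, 77, 76, 81, 97, 113, 120, 119, 117, 123, 136, 139] front 30.. [76, 77, 77, 75, 72, 72, 98, 110, 115, 126, 156, 189, 194, 191, 187, 185, 186, 187, 186, 187, 189, 190, 173, 146]
76 0.02 rear -48.. [153, 144, 106, 82, 74, 76, 75, 71, 95, 118, 124, 121, 106, 89, 77, 77] front 30.. [77, 77, 75, 74, 73, 71, 92, 112, 111, 124, 151, 194, 194, 190, 186, 184, 184, 186, 186, 186, 187, 194, 173, 126]
92 -0.02 rear -48.. [51, 50, 48, 48, 49, 50, 51, 52, 53, 52, 52, 53, 52, 50, 50, 52] front 30.. [68, 70, 71, 70, 67, 63, 93, 112, 117, 101, 97, 113, 115, 114, 111, 107, 109, 147, 174, 194, 191, 189, 191, 164]
92 0.02 rear -48.. [158, 157, 156, 153, 121, 87, 68, 78, 96, 110, 118, 109, 104, 106, 115, 123] front 30.. [74, 74, 74, 75, 74, 79, 94, 107, 114, 112, 157, 186, 190, 189, 187, 184, 183, 184, 186, 188, 189, 191, 181, 165]
```

Both trays' front rims meet the back-wall faces with no gap, their edges are parallel to the walls, and the arm is clear.

```bash
python3 -c "
from plant import r
print(r.finish_job())"
```

```text
the job is handed in; nothing more can be done
None
```

I slid both grey trays fully home against the back walls of their own bays and handed the job in at about 24 s; the peak push along the bays was about 17 N, dock_108 stayed empty, and the judge's verdict was not shown.

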